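Hang the shear-box upper frame on its two dowel pins and press it home

TASK

Pick up the loose upper frame of the shear box by its lifting bar and hang it on the two upright dowel pins of the lower half, both holes at once; feel for the pins, because the carriage that bears them may stand anywhere along its short travel. Then press the frame down, pushing the tight retaining ring in, until it lies fully flush on the lower half, and let go. Never bear on it with more than about 40 N, and leave the tin, the porous stone and the two sample tubes where they are.

Things in the scene. Friction and masses are not known exactly. Their poses are not given: they have to be found in the camera images.
- frame_bar (a point): Centre of the dark lifting bar of the loose upper frame: bar 82 mm along the frame's x, 12 wide (y), 12 high, on 8 mm posts at x = -34 and +34 mm. The frame is a flat grey aluminium plate 148 (x) x 84 (y) x 22 mm with a 44 mm square window, 0.4 to 0.6 kg. This point is 58 mm above its underside, 36 mm above its top face; z up. It may be fitted either way round (half turn about z).
- frame_hole (a point): Centre of the +x one of the frame's two round through holes (11 mm), at the frame's underside: 46 mm to +x and 58 mm below frame_bar. The other hole is 46 mm to -x. Axes as the frame's.
- trough: Fixed trough: dark bed 184 (x) x 120 (y) x 8 mm, rails along x at y = -51 and +51 mm, 24 mm high, a drive bracket beyond its +x end. Origin at its centre on the worktop, x along the rails, z up. On it, held fast by the drive, stands the grey lower half, 148 x 84 mm, in line with the trough and at y = 0, with the two pins. With the frame fully home frame_bar is 98 mm above this origin.
- travel_mid (a point): Point fixed on the trough, 40 mm above its origin, level with the lower half's top face. The lower half's centre lies up to 14 mm to -x or +x of this point, differently each time; that is not measured. Its two upright 9 mm steel pins stand 46 mm to -x and +x of its own centre, y = 0, tips (hardly chamfered) 16 mm above its top face. Axes as the trough's.
- ring_height (a point): Fixed point 6 mm above travel_mid: the height of the top of the round steel retaining ring (66 mm outside) in the middle of the lower half, 6 mm proud. Friction holds it: it starts to slide down at about 15 N, the frame's weight included, with about 1 N more per 10 mm/s; it stays where it is pushed and does not spring back. Pushed in 6 mm it is flush.
- moisture_tin: Bystander: round aluminium moisture tin with lid, 59 mm across, 38 mm high, origin at its underside.
- porous_stone: Bystander: flat round porous stone, 62 mm across, 10 mm thick, origin at its underside.
- sample_tube_a: Bystander: upright dark sample tube with lid, 64 mm across, 154 mm high, origin at its underside.
- sample_tube_b: Bystander: a second such sample tube, 64 mm across, 154 mm high, origin at its underside.

How it is judged (in metres and radians):
On the way, in this order (a step that is already met when the one before it is completed fails the run):
1. the frame has been lifted off the worktop (height (world z) of frame_bar above 0.085 m), for 0.1 s.
2. both pins have entered both holes: the frame is level, in line with the trough and lower than the pins' tips (z of frame_bar in the frame of trough below 0.108 m and x of frame_bar in the frame of trough between -0.016 and 0.016 m and y of frame_bar in the frame of trough between -0.004 and 0.004 m and angle between frame_bar's own z axis and vertical below 0.06 rad and angle between the x axis of frame_bar and the x axis of trough, either way round below 0.06 rad), for 0.1 s.
At the end, for the whole second after the job is handed in: The frame hangs on both pins (within 4 mm across the trough, within 16 mm along it, in line within 0.05 rad), lies level (within 0.03 rad) and flush: its bar's centre is at most 1.8 mm above its fully home height of 98 mm over the trough's origin. It is released and at rest (z of frame_bar in the frame of trough between 0.095 and 0.0998 m and x of frame_bar in the frame of trough between -0.016 and 0.016 m and y of frame_bar in the frame of trough between -0.004 and 0.004 m and angle between frame_bar's own z axis and vertical below 0.03 rad and angle between the x axis of frame_bar and the x axis of trough, either way round below 0.05 rad and linear speed of upper_frame below 0.02 m/s and contact force between the fingers and upper_frame below 0.5 N); the robot touches nothing.
It fails at once if the frame is pressed on the trough, its pins or ring with more than 50 N (contact force between upper_frame and trough above 50 N).
It fails at once if the moisture tin is moved more than 20 mm (distance of moisture_tin from where it was at the start of the episode above 0.02 m).
It fails at once if the porous stone is moved more than 20 mm (distance of porous_stone from where it was at the start of the episode above 0.02 m).
It fails at once if a sample tube is moved more than 20 mm (distance of any of sample_tube_a, sample_tube_b from where it was at the start of the episode above 0.02 m).
It also fails if it takes over 72 s, if anything falls off the work surface, if the arm or the gripper's body presses on something with over 40 N, if the wrist force passes 120 N, or if a joint passes its speed limit or range.

ROBOT

A 6-joint arm with a two-finger parallel gripper is mounted at the origin on a cart in front of the work surface, level with it; the furniture and walls round the work are solid. World frame = base frame: x ahead of the robot, y to its left, z up, the work surface at z = 0. Lengths are in mm, angles in rad, forces in N, time in s.
With the tool pointing down it reaches from about 400 to 825 mm from the base axis. Payload 7 kg.
Tool frame: the origin (TCP) lies on the centre line of the jaws, within the pads' length; the fingertips stand 14 mm ahead of it and the grasp point (between the pads) lies 5 mm behind it; z points along the fingers, y is the line along which they close (so a half turn about z gives the same grasp; the last joint's range is limited). The gripper opens to 88 mm and grips with 3 to 60 N. Pads are 19 mm wide; open, the fingers measure 130 mm over their backs; the gripper's body (78 mm by 193 mm) begins 47 mm behind the grasp point.
Start: joints at [-0.951, 0.359, 0.012, 0, -1.224, -0.288], TCP at [219.851, -638.17, 240.561] pointing down, gripper open.
Joint ranges: [-3.07, 3.07], [-1.43, 2.12], [-1.02, 1.25], [-3.03, 1.67], [-3.05, -0], [-3.03, 3.03]. Speed limits (rad/s): [2.39, 2.39, 3.01, 3.14, 3.14, 3.14].

INTERFACE

Orientations are given as a 3x3 rotation matrix whose columns are the frame's x, y, z axes.
In Python, from cell import manip gives the robot as it stands.
- The arm moves only by the tool drive_tool, never from a script. Its arguments are lists of equal length, an entry for each row: "xyz": the shift along the tool's x, y, z in mm, a list of three; "twist": the turn about the tool's z in degrees; "gripper": the closure, from 0 (fully open) to 1 (shut). In form: {"xyz": [[x, y, z], ...], "twist": [twist, ...], "gripper": [gripper, ...]}. A call has 1 to 5 rows; each row shifts and turns the commanded pose from where the row before left it, along the tool's axes as they then stand; what a row does not reach is not made up. A row lasts 1/12 s, in which the tool goes at most 41.7 mm and 7.16 degrees, less where a joint would pass 70% of its speed; a pose out of reach is approached as far as the arm can. A call with a gripper value outside its range is refused whole. The fingers move at their own pace and stop on an object; the grip force is fixed at half the most. Time passes only in rows, so rows that do not move let the fingers close. It gives the time, the measured TCP pose, the force, the opening and the grip force at its end, in the units of the state.
- manip.sense(): the state, without advancing time (a new reading comes with each control period).
- manip.grab_frame(name): name is "scene" or "top" or "wrist"; returns a dict with "img" (480x640x3 uint8, red, green, blue), "range_z" (480x640 float32, mm along the optical axis (not along the pixel's ray), 0 where there is no reading), "fov_y" (degrees; the focal length in pixels is half the picture's height over the tangent of half this angle, whatever the lens; pixels are square), "cx", "cy" (the principal point, pixels), "position" and "rotation" of the camera in the world. Camera axes: x right, y down, z forward; pixel columns grow to the right and rows downward; lengths in mm; the calibration is good to about 2 mm. A picture is of the moment at which its call begins.
- manip.job_done(): hands the job in; it is judged then, once.
The state is a dict: "time": time; "qpos": joint angles; "dq": joint speeds; "joint_torque": joint torques, N m; "tool_pos": TCP position; "eef_rot": TCP orientation; "force": force on the tool from outside, world axes, zero at the start; "wrist_torque": the same for the moment, N m; "grip_width": finger opening in mm; "grip_force": force on a finger pad.
Only numpy, scipy, OpenCV 4.12 (cv2) and the standard library are available. Lean on these libraries where they do the work, as an engineer would, in place of code of your own. Each camera call takes 0.05 s, during which the arm holds its last target. There are 200 camera calls.

## Working session

There is one attempt and no reset: what is moved stays moved. The work goes in short steps, Python scripts to look and compute and a tool call to move; the robot and the scene stay as the last step left them, time stands still between calls to the robot, and variables do not carry over. Pictures are saved under pics/ and viewed, at most 10 in all, crops included, and the job is handed in when it is done.

Besides the shell and the picture viewer there is one more tool, called after ">>>" as name(argument=value, ...) on one line, values as JSON. drive_tool: Moves the arm, as the interface text tells. Its arguments: {"type":"object","properties":{"xyz":{"type":"array","items":{"type":"array","items":{"type":"number"}}},"twist":{"type":"array","items":{"type":"number"}},"gripper":{"type":"array","items":{"type":"number"}}},"required":["xyz","twist","gripper"]}

```bash
ls; mkdir -p pics
cat > h.py <<'E'
import numpy as np, cv2
from cell import manip
def cam(n):
    f=manip.grab_frame(n); f['f']=240/np.tan(np.radians(f['fov_y'])/2); return f
def cloud(f):
    v,u=np.mgrid[0:480,0:640]; z=f['range_z'].astype(float)
    p=np.stack([(u-f['cx'])/f['f']*z,(v-f['cy'])/f['f']*z,z],-1)
    w=p@np.array(f['rotation']).T+np.array(f['position']); w[z<=0]=np.nan; return w
E
python3 - <<'E'
from h import *
s=manip.sense(); print(s)
for n in ('scene','top'):
    f=cam(n); cv2.imwrite(f'pics/{n}0.png',f['img'][...,::-1]); np.savez(f'{n}0.npz',**{k:np.array(v) for k,v in f.items()})
    print(n,f['position'],np.round(f['rotation'],3).tolist(),f['f'],f['cx'],f['cy'])
E
```

```text
pics
{'time': 0.0, 'qpos': array([-9.50876421e-01,  3.59369901e-01,  1.10710227e-02, -3.63371319e-04,
       -1.22407964e+00, -2.88094585e-01]), 'dq': array([-1.40793765e-04, -3.53596527e-04, -6.32801728e-04, -4.34653938e-04,
        1.66311597e-05,  1.13141012e-03]), 'joint_torque': array([-9.59420795e-04, -5.82715702e+01,  2.93039507e+01,  6.99655920e+00,
        6.93778595e-03, -1.15162370e-04]), 'tool_pos': array([ 219.72499684, -637.75282879,  239.63655349]), 'eef_rot': array([[-9.45489552e-01, -3.25651801e-01, -6.41033065e-04],
       [-3.25652409e-01,  9.45488392e-01,  1.48630949e-03],
       [ 1.22069959e-04,  1.61404406e-03, -9.99998690e-01]]), 'force': array([ 0.40087688, -0.62369315,  0.05795866]), 'wrist_torque': array([-0.03999513, -0.00289305,  0.05455112]), 'grip_force': 0.0, 'grip_width': 87.37171448434508}
scene [  -9.79655488 -432.37996084  654.35762937] [[0.716, -0.43, 0.55], [-0.698, -0.465, 0.544], [0.021, -0.774, -0.633]] 438.58519483949476 326.03455926501243 240.9081032461608
top [-136.50835449   37.94411077 1248.76451396] [[0.043, -0.879, 0.475], [-0.999, -0.039, 0.018], [0.002, -0.475, -0.88]] 604.5510051690518 334.8883630688699 237.42212457748388
```

View pics/scene0.png

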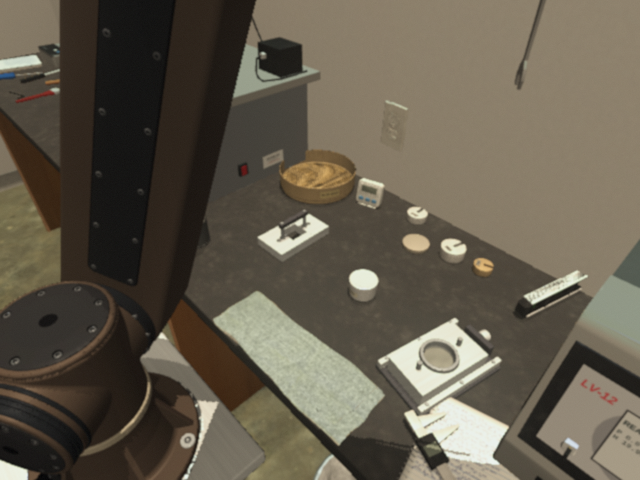

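View pics/top0.png

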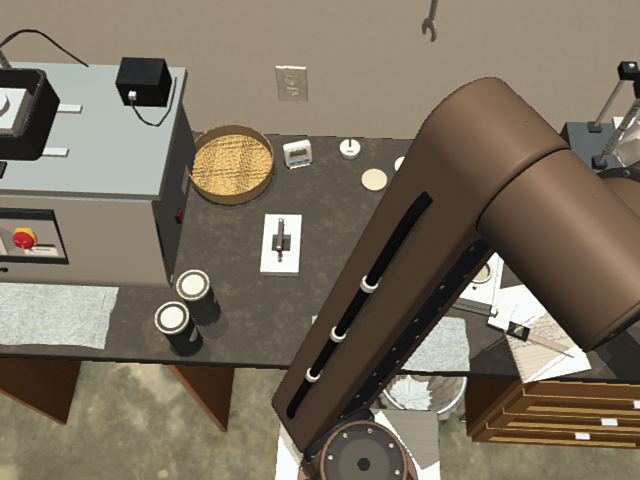

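Scene view: frame near (293,235) with its bar at (293,222), tin (363,285), trough (440,365) with ring (439,355). Top view: frame (281,244), tubes (195,295) and (175,325); the trough is mostly hidden by the arm.

```bash
cat > seg.py <<'E'
from h import *
def rect(P,m):
    q=P[m][:,:2].astype(np.float32); r=cv2.minAreaRect(q); return r,len(q)
for n in ('scene','top'):
    f=dict(np.load(n+'0.npz')); f['f']=float(f['f']); P=cloud(f); 
    x,y,z=P[...,0],P[...,1],P[...,2]
    np.save(n+'P.npy',P)
    pts=dict(scene=dict(frame=(262,238),bar=(293,223),tin=(363,278),ringc=(439,355),stone=(416,243)),top=dict(frame=(270,260),bar=(281,240),tubea=(195,283),tubeb=(173,316)))[n]
    for k,(u,v) in pts.items(): print(n,k,np.round(P[v,u],1))
    c=P[238,262] if n=='scene' else P[260,270]
    near=(abs(x-c[0])<150)&(abs(y-c[1])<150)
    for nm,lo,hi in (('plate',17,27),('bar',48,70)):
        m=near&(z>lo)&(z<hi); r,k=rect(P,m); print(n,nm,r,k,np.nanmedian(z[m]))
    if n=='scene':
        c=P[355,439]; near=(abs(x-c[0])<170)&(abs(y-c[1])<170)
        for nm,lo,hi in (('rails',20,28),('lower',36,43),('ring',44,49),('pins',51,60)):
            m=near&(z>lo)&(z<hi); r,k=rect(P,m); print(nm,r,k)
            if nm=='pins': print(np.round(P[m],1).tolist()[:40])
E
python3 seg.py
```

```text
scene frame [438.6 216.9  23.5]
scene bar [530.8 215.8  19.8]
scene tin [498.2 -37.4  37.8]
scene ringc [ 459.2 -248.7   29.8]
scene stone [695.1 -27.6  12.8]
scene plate ((448.4423522949219, 211.42913818359375), (128.98751831054688, 297.7311706542969), 63.71958541870117) 1181 22.12441095436327
scene bar ((439.21600341796875, 237.24734497070312), (55.367515563964844, 239.19764709472656), 54.76626205444336) 254 62.034660971716846
rails ((437.5906066894531, -304.7996520996094), (260.8438415527344, 217.3005828857422), 62.742828369140625) 3092
lower ((436.8293762207031, -318.169677734375), (223.39761352539062, 150.56129455566406), 77.74200439453125) 2783
ring ((404.9999084472656, -308.350830078125), (210.9305419921875, 89.16603088378906), 51.06751251220703) 381
pins ((402.22125244140625, -311.7082214355469), (202.80503845214844, 89.82302856445312), 51.030120849609375) 119
[[496.7, -257.9, 57.2], [497.7, -259.2, 57.5], [499.7, -260.1, 56.6], [494.4, -257.7, 56.2], [495.6, -258.9, 56.3], [496.4, -260.2, 56.9], [498.0, -261.3, 56.4], [499.2, -262.5, 56.4], [494.0, -258.3, 54.5], [494.3, -25
[... 384 characters left out ...]
.1, -265.1, 53.5], [495.8, -265.8, 51.7], [406.5, -238.4, 55.8], [406.1, -240.2, 58.1], [408.4, -240.8, 56.5], [410.3, -241.6, 55.5], [404.2, -239.8, 56.8], [406.4, -240.5, 55.4], [406.5, -242.1, 56.9], [408.4, -242.9, 55.9], [409.7, -244.0, 55.8], [403.8, -238.8, 53.4], [403.0, -240.8, 56.3], [404.6, -241.7, 55.7]]
top frame [463.7 208.1  16.4]
top bar [490.2 181.6  65.3]
top tubea [339.9 332.5 153.5]
top tubeb [269.5 364.5 152.5]
top plate ((457.8002014160156, 245.5214080810547), (205.028564453125, 300.86041259765625), 86.44780731201172) 1568 20.906771084097272
top bar ((463.58026123046875, 268.26177978515625), (175.0876922607422, 299.275634765625), 89.88795471191406) 255 61.91697943963618
```

>>> drive_tool(xyz=[[-29,24.5,0],[-29,24.5,0],[-29,24.5,0],[-29,24.5,0],[-29,24.5,0]], twist=[0,0,0,0,0], gripper=[0,0,0,0,0])

```text
time: 0.52
tool_pos: [317.3, -473.4, 240.1]
eef_rot: [[-0.946, -0.325, -0.001], [-0.325, 0.946, 0.001], [0.0, 0.001, -1.0]]
force: [1.8, -0.6, 0.4]
grip_width: 87.6
grip_force: 0.0
```

>>> drive_tool(xyz=[[-29,24.5,0],[-29,24.5,0],[-29,24.5,0],[-29,24.5,0],[-29,24.5,0]], twist=[0,0,0,0,0], gripper=[0,0,0,0,0])

```text
time: 0.93
tool_pos: [414.6, -310.3, 240.5]
eef_rot: [[-0.945, -0.326, -0.0], [-0.326, 0.945, 0.0], [0.0, 0.0, -1.0]]
force: [1.4, 0.7, -1.1]
grip_width: 87.6
grip_force: 0.0
```

>>> drive_tool(xyz=[[-29,24.5,0],[-29,24.5,0],[0,0,-30],[0,0,-30],[0,0,0]], twist=[0,0,0,0,0], gripper=[0,0,0,0,0])

```text
time: 1.35
tool_pos: [455.7, -247.0, 306.1]
eef_rot: [[-0.945, -0.328, 0.007], [-0.328, 0.945, -0.003], [-0.006, -0.005, -1.0]]
force: [1.4, -0.6, 0.5]
grip_width: 87.5
grip_force: 0.0
```

>>> drive_tool(xyz=[[0,0,0],[0,0,0],[0,0,0],[0,0,0],[0,0,0]], twist=[7,7,7,7,4], gripper=[0,0,0,0,0])

```text
time: 1.77
tool_pos: [452.9, -246.9, 300.2]
eef_rot: [[-0.973, 0.232, -0.0], [0.232, 0.973, 0.0], [0.0, 0.0, -1.0]]
force: [0.1, -0.2, -0.3]
grip_width: 87.7
grip_force: 0.0
```

Run:
```python
from h import *
f=cam('wrist'); np.savez('w1.npz',**{k:np.array(v) for k,v in f.items()}); cv2.imwrite('pics/w1.png',f['img'][...,::-1])
s=manip.sense(); print(s['time'],s['tool_pos'],s['eef_rot'][:,0],s['force'],f['position'],np.round(f['rotation'],3).tolist(),f['f'])
P=cloud(f); print(np.nanmin(f['range_z'][f['range_z']>0]))
```

```text
1.8167 [ 452.86387944 -246.83834565  300.19218064] [-9.72259232e-01  2.33905618e-01  3.84859003e-04] [-1.20757208  0.00402667  0.24178574] [ 372.97943817 -227.38578383  443.98357734] [[0.232, 0.929, 0.289], [0.973, -0.222, -0.069], [0.0, 0.297, -0.955]] 354.0997295427354
55.381252
```

View pics/w1.png

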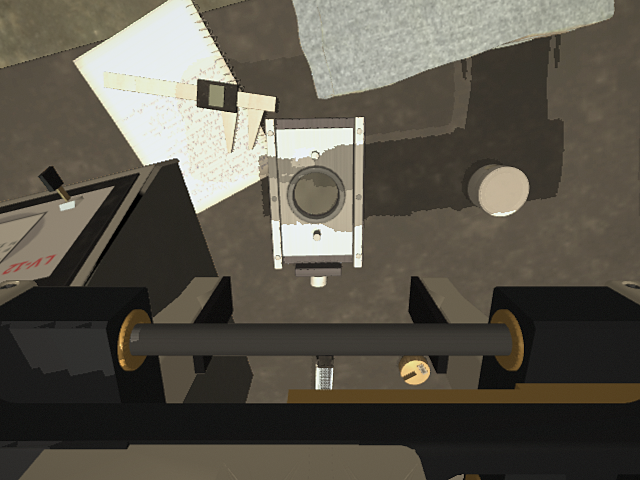

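Wrist view: trough centred near (317,193), pins at about (315,155) and (317,235), ring (316,192), bracket (318,275); tin at (500,190).

```bash
cat > tr.py <<'E'
from h import *
for n in ('w1.npz','scene0.npz'):
    f=dict(np.load(n)); f['f']=float(f['f']); P=cloud(f); x,y,z=P[...,0],P[...,1],P[...,2]
    near=np.hypot(x-452,y+250)<125
    m=(near&(z>50)&(z<59)).astype(np.uint8)
    k,l,st,c=cv2.connectedComponentsWithStats(m)
    for i in range(1,k):
        if st[i,4]>6: q=P[l==i]; print(n,'pin',st[i,4],np.round((q.min(0)+q.max(0))/2,1),np.round(np.median(q,0),1),np.round(c[i],1))
    for nm,lo,hi in (('lower',37,43),('ring',44,49),('rail',20,28)):
        m=(near&(z>lo)&(z<hi)).astype(np.uint8)
        k,l,st,c=cv2.connectedComponentsWithStats(m)
        for i in range(1,k):
            if st[i,4]>40: q=P[l==i]; print(n,nm,st[i,4],np.round(q.mean(0),1),cv2.minAreaRect(q[:,:2].astype(np.float32)))
E
python3 tr.py
python3 - <<'E'
import numpy as np,cv2
for n in ('scene','top'):
    P=np.load(''+n+'P.npy');x,y,z=P[...,0],P[...,1],P[...,2]
    near=np.hypot(x-500,y-195)<140
    for nm,lo,hi in (('plate',15,28),('bar',54,68)):
        m=(near&(z>lo)&(z<hi)).astype(np.uint8);k,l,st,c=cv2.connectedComponentsWithStats(m)
        for i in range(1,k):
            if st[i,4]>25: q=P[l==i]; print(n,nm,st[i,4],np.round(np.median(q,0),1),cv2.minAreaRect(q[:,:2].astype(np.float32)))
E
```

```text
w1.npz pin 57 [ 404.4 -241.    54.9] [ 404.3 -240.7   55.7] [314.7 155.4]
w1.npz pin 54 [ 494.1 -260.4   53.4] [ 493.3 -260.2   55.3] [316.6 235.9]
w1.npz lower 6455 [ 443.9 -249.4   39.4] ((449.7357177734375, -250.73104858398438), (84.17424011230469, 148.63949584960938), 77.72673034667969)
w1.npz lower 67 [ 470.1 -256.6   40.2] ((467.9107360839844, -254.99371337890625), (49.08400344848633, 16.101795196533203), 76.87557983398438)
w1.npz ring 750 [ 448.3 -250.1   45.3] ((449.1966552734375, -250.87405395507812), (64.2774887084961, 64.2385482788086), 32.2122802734375)
w1.npz rail 635 [ 349.4 -293.5   21.5] ((351.9951171875, -297.4981384277344), (25.456737518310547, 63.9820671081543), 42.789085388183594)
w1.npz rail 1262 [ 460.6 -201.1   23.4] ((466.22747802734375, -202.200927734375), (10.10574722290039, 182.31338500976562), 77.76766967773438)
w1.npz rail 1264 [ 439.1 -300.3   23.3] ((445.00482177734375, -301.8096618652344), (10.345714569091797, 182.90757751464844), 77.81522369384766)
w1.npz rail 154 [ 365.6 -332.5   21.3] ((363.7984924316406, -332.5628356933594), (8.176587104797363, 35.
[... 1348 characters left out ...]
491455078)
scene0.npz rail 79 [ 367.3 -334.6   21.9] ((366.7523498535156, -334.7986145019531), (8.300058364868164, 30.889799118041992), 63.628211975097656)
scene plate 1205 [487.2 176.5  22.1] ((509.61065673828125, 188.1742706298828), (151.0318145751953, 86.7374038696289), 0.17412984371185303)
scene bar 203 [505.6 184.7  63.2] ((508.73028564453125, 187.6675567626953), (81.99258422851562, 14.132095336914062), 0.6069366335868835)
top plate 1688 [494.5 183.6  20.6] ((507.66357421875, 187.74388122558594), (152.2077178955078, 85.06598663330078), 0.9498412609100342)
top bar 186 [505.7 186.9  62.3] ((507.3648376464844, 187.5598602294922), (83.34494018554688, 12.296623229980469), 1.3076529502868652)
```

>>> drive_tool(xyz=[[4.4,39.5,0],[4.4,39.5,0],[4.4,39.5,0],[4.4,39.5,0],[4.4,39.5,0]], twist=[0,0,0,0,0], gripper=[0,0,0,0,0])

```text
time: 2.23
tool_pos: [475.7, -48.0, 300.5]
eef_rot: [[-0.975, 0.223, 0.0], [0.223, 0.975, 0.0], [-0.0, 0.0, -1.0]]
force: [1.2, -0.5, 0.5]
grip_width: 87.7
grip_force: 0.0
```

>>> drive_tool(xyz=[[4.4,39.5,0],[4.4,39.5,0],[4.4,39.5,0],[4.4,39.5,0],[4.4,39.5,0]], twist=[0,0,0,0,0], gripper=[0,0,0,0,0])

```text
time: 2.65
tool_pos: [498.7, 149.9, 300.6]
eef_rot: [[-0.975, 0.222, 0.0], [0.222, 0.975, 0.0], [-0.0, 0.0, -1.0]]
force: [1.1, -0.0, -0.7]
grip_width: 87.5
grip_force: 0.0
```

>>> drive_tool(xyz=[[4.4,39.5,0],[0,0,18],[0,0,0],[0,0,0],[0,0,0]], twist=[0,-7,-7,0,0], gripper=[0,0,0,0,0])

```text
time: 3.07
tool_pos: [503.6, 187.4, 282.4]
eef_rot: [[-1.0, -0.015, -0.0], [-0.015, 1.0, -0.0], [0.0, -0.0, -1.0]]
force: [0.4, -0.5, 0.2]
grip_width: 87.7
grip_force: 0.0
```

Run:
```python
from h import *
f=cam('wrist'); np.savez('w2.npz',**{k:np.array(v) for k,v in f.items()}); cv2.imwrite('pics/w2.png',f['img'][...,::-1])
s=manip.sense(); print(s['time'],s['tool_pos'],s['eef_rot'][:,0],s['force'])
P=cloud(f);x,y,z=P[...,0],P[...,1],P[...,2]
near=np.hypot(x-508,y-188)<120
for nm,lo,hi in (('plate',15,28),('bar',54,68)):
        m=(near&(z>lo)&(z<hi)).astype(np.uint8);k,l,st,c=cv2.connectedComponentsWithStats(m)
        for i in range(1,k):
            if st[i,4]>25: q=P[l==i]; print(nm,st[i,4],np.round(np.median(q,0),1),cv2.minAreaRect(q[:,:2].astype(np.float32)),c[i])
```

```text
3.1167 [503.78179041 187.227951   282.83851945] [-9.99900184e-01 -1.41226595e-02 -4.14892431e-04] [ 0.22076984 -0.24411015  1.04652211]
plate 7176 [495.3 189.8  21.4] ((508.7513122558594, 190.25462341308594), (148.71279907226562, 84.15766906738281), 0.9792941808700562) [321.91081382 194.49930323]
bar 838 [506.2 190.   63.3] ((507.9807434082031, 189.986083984375), (81.35425567626953, 10.8555908203125), 1.0362235307693481) [321.99522673 207.0071599 ]
```

View pics/w2.png

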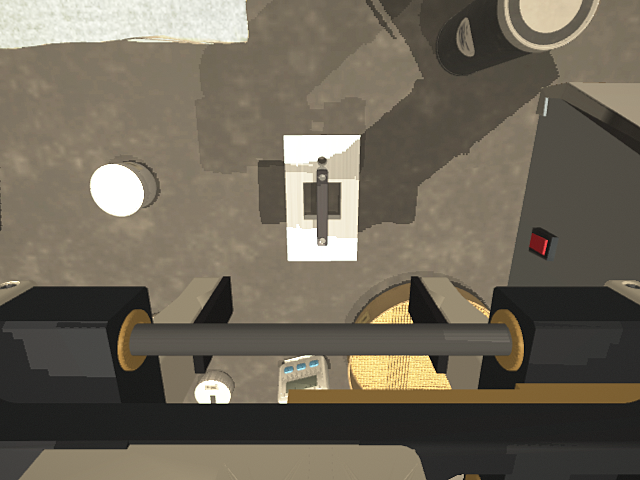

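Frame upright and centred at (322,195), bar (322,207) with posts inside it; tin left at (118,188), tube upper right (550,20). Positions agree with the other views within 2 mm; the space round the frame is clear.

>>> drive_tool(xyz=[[-4.5,1.7,30],[0,0,38],[0,0,38],[0,0,38],[0,0,38]], twist=[-0.2,0,0,0,0], gripper=[0,0,0,0,0])

```text
time: 3.53
tool_pos: [508.6, 188.8, 100.1]
eef_rot: [[-1.0, -0.017, 0.002], [-0.017, 1.0, 0.002], [-0.002, 0.002, -1.0]]
force: [0.3, 0.3, 0.1]
grip_width: 87.3
grip_force: 0.0
```

>>> drive_tool(xyz=[[0,0,30],[0,0,18],[0,0,0],[0,0,0],[0,0,0]], twist=[0,0,0,0,0], gripper=[0,0,0,0.5,0.8])

```text
time: 3.95
tool_pos: [509.3, 189.6, 54.2]
eef_rot: [[-1.0, -0.02, 0.002], [-0.02, 1.0, 0.001], [-0.002, 0.001, -1.0]]
force: [-0.6, 0.6, 0.2]
grip_width: 79.2
grip_force: 0.0
```

>>> drive_tool(xyz=[[0,0,0],[0,0,0],[0,0,0],[0,0,0],[0,0,0]], twist=[0,0,0,0,0], gripper=[1,1,1,1,1])

```text
time: 4.37
tool_pos: [508.3, 189.4, 53.1]
eef_rot: [[-1.0, -0.021, 0.001], [-0.021, 1.0, 0.001], [-0.001, 0.001, -1.0]]
force: [0.3, -0.4, 0.4]
grip_width: 46.5
grip_force: 0.0
```

>>> drive_tool(xyz=[[0,0,0],[0,0,0],[0,0,0],[0,0,0],[0,0,0]], twist=[0,0,0,0,0], gripper=[1,1,1,1,1])

```text
time: 4.78
tool_pos: [508.1, 189.2, 52.5]
eef_rot: [[-1.0, -0.021, -0.0], [-0.021, 1.0, -0.0], [0.0, -0.0, -1.0]]
force: [-0.2, 0.0, -0.8]
grip_width: 13.1
grip_force: 0.0
```

Nearly closed; finish the grip and lift.

>>> drive_tool(xyz=[[0,0,0],[0,0,0],[0,0,0],[0,0,0],[0,0,-3]], twist=[0,0,0,0,0], gripper=[1,1,1,1,1])

```text
time: 5.2
tool_pos: [507.3, 188.7, 54.7]
eef_rot: [[-1.0, -0.021, -0.002], [-0.021, 1.0, -0.001], [0.002, -0.001, -1.0]]
force: [0.1, -0.1, -6.1]
grip_width: 12.0
grip_force: 30.0
```

>>> drive_tool(xyz=[[0,0,-10],[0,0,-20],[0,0,-25],[0,0,-25],[0,0,-25]], twist=[0,0,0,0,0], gripper=[1,1,1,1,1])

```text
time: 5.62
tool_pos: [507.4, 188.9, 162.0]
eef_rot: [[-1.0, -0.021, -0.001], [-0.021, 1.0, -0.0], [0.001, -0.0, -1.0]]
force: [1.0, 0.7, -6.4]
grip_width: 11.5
grip_force: 30.0
```

>>> drive_tool(xyz=[[0,0,-20],[0,0,-10],[0,0,0],[0,0,0],[0,0,0]], twist=[0,0,0,0,0], gripper=[1,1,1,1,1])

```text
time: 6.03
tool_pos: [507.0, 188.6, 189.0]
eef_rot: [[-1.0, -0.021, -0.002], [-0.021, 1.0, -0.001], [0.002, -0.001, -1.0]]
force: [-0.6, 0.4, -5.5]
grip_width: 11.4
grip_force: 30.0
```

```bash
cat > fr.py <<'E'
from h import *
import sys
f=cam('wrist'); cv2.imwrite(f'pics/{sys.argv[1]}.png',f['img'][...,::-1]); np.savez(sys.argv[1]+'.npz',**{k:np.array(v) for k,v in f.items()})
s=manip.sense(); print(s['time'],s['tool_pos'],s['eef_rot'].round(4).tolist(),s['force'],s['grip_width'],s['grip_force'])
P=cloud(f); T=(P-s['tool_pos'])@s['eef_rot']
x,y,z=np.moveaxis(T,-1,0); near=np.hypot(x,y)<100
# plate top: tool z = 53-22=31
m=(near&(z>20)&(z<42)).astype(np.uint8);k,l,st,c=cv2.connectedComponentsWithStats(m)
for i in range(1,k):
    if st[i,4]>60:
        q=T[l==i]; A=np.c_[q[:,:2],np.ones(len(q))]; co=np.linalg.lstsq(A,q[:,2],rcond=None)[0]
        print('plate in tool',st[i,4],cv2.minAreaRect(q[:,:2].astype(np.float32)),'z plane',co.round(4))
E
python3 fr.py w3
```

```text
6.0833 [507.09968173 188.63328061 188.84221749] [[-0.9998, -0.0208, -0.0026], [-0.0208, 0.9998, -0.0015], [0.0026, -0.0015, -1.0]] [-0.12525072 -0.0932652  -5.04090491] 11.798538949517065 29.998148381710052
plate in tool 19701 ((35.51163864135742, 1.0159187316894531), (76.02010345458984, 84.57310485839844), 0.01592102088034153) z plane [-7.0000e-04 -1.4000e-03  3.0915e+01]
plate in tool 224 ((-59.09565353393555, -10.647867202758789), (22.547042846679688, 7.252641677856445), 0.7572163939476013) z plane [-2.08000e-02  2.23000e-02  2.99426e+01]
plate in tool 225 ((-58.76960754394531, 12.463037490844727), (7.239562034606934, 23.796106338500977), 89.35527801513672) z plane [-2.43000e-02 -4.00000e-04  2.94806e+01]
```

View pics/w3.png

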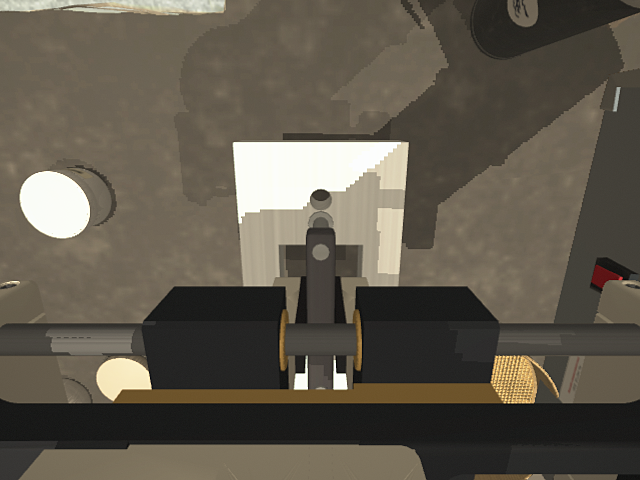

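Frame is held level and square (plate rect angle 0 in tool, near hole visible at (320,198)); tubes upper right and tin left are untouched. Now carry it to the trough.

>>> drive_tool(xyz=[[4.5,-15,0],[4.5,-29.3,0],[4.5,-29.3,0],[4.5,-29.3,0],[4.5,-29.3,0]], twist=[0,0,0,0,0], gripper=[1,1,1,1,1])

```text
time: 6.5
tool_pos: [487.1, 54.9, 189.3]
eef_rot: [[-1.0, -0.022, -0.002], [-0.022, 1.0, -0.001], [0.002, -0.001, -1.0]]
force: [0.5, -0.0, -5.7]
grip_width: 11.5
grip_force: 30.0
```

>>> drive_tool(xyz=[[4.5,-29.3,0],[4.5,-29.3,0],[4.5,-29.3,0],[4.5,-29.3,0],[4.5,-29.3,0]], twist=[0,0,0,0,0], gripper=[1,1,1,1,1])

```text
time: 6.92
tool_pos: [467.6, -92.0, 189.5]
eef_rot: [[-1.0, -0.021, -0.002], [-0.021, 1.0, -0.0], [0.002, -0.0, -1.0]]
force: [0.3, 0.2, -5.7]
grip_width: 11.7
grip_force: 30.0
```

>>> drive_tool(xyz=[[4.5,-29.3,0],[4.5,-29.3,0],[4.5,-29.3,0],[4.5,-29.3,0],[4.5,-29,0]], twist=[0,0,0,0,0], gripper=[1,1,1,1,1])

```text
time: 7.33
tool_pos: [448.2, -238.5, 189.4]
eef_rot: [[-1.0, -0.021, -0.002], [-0.021, 1.0, 0.0], [0.002, 0.0, -1.0]]
force: [0.6, 0.3, -4.7]
grip_width: 12.0
grip_force: 30.0
```

>>> drive_tool(xyz=[[0,-14.5,0],[0,0,0],[0,0,0],[0,0,0],[0,0,0]], twist=[0,4.5,4.5,4.4,0], gripper=[1,1,1,1,1])

```text
time: 7.75
tool_pos: [448.8, -251.7, 189.2]
eef_rot: [[-0.977, 0.215, -0.003], [0.215, 0.977, 0.001], [0.003, 0.0, -1.0]]
force: [0.1, 0.3, -5.2]
grip_width: 11.8
grip_force: 30.0
```

>>> drive_tool(xyz=[[0,0,0],[0,0,15],[0,0,15],[0,0,10],[0,0,0]], twist=[0,0,0,0,0], gripper=[1,1,1,1,1])

```text
time: 8.17
tool_pos: [448.1, -251.0, 148.0]
eef_rot: [[-0.978, 0.21, -0.005], [0.21, 0.978, 0.001], [0.005, 0.0, -1.0]]
force: [-1.0, 0.1, -5.4]
grip_width: 11.2
grip_force: 30.0
```

```bash
python3 fr.py w4
```

```text
8.2167 [ 448.94835032 -251.3205718   149.41028598] [[-0.9778, 0.2096, -0.003], [0.2096, 0.9778, 0.0004], [0.0031, -0.0002, -1.0]] [-0.16504646  0.67450149 -5.42270294] 11.560932101165431 29.998929798603058
plate in tool 19689 ((36.477203369140625, 0.7767562866210938), (76.04586791992188, 84.50860595703125), 0.0918811559677124) z plane [-1.30000e-03  1.30000e-03  3.23618e+01]
plate in tool 224 ((-57.51952362060547, -10.809805870056152), (23.668136596679688, 7.260748386383057), 0.7010447978973389) z plane [-2.300e-02 -8.100e-03  3.107e+01]
plate in tool 225 ((-58.069847106933594, 12.169107437133789), (7.213892459869385, 23.376937866210938), 88.54795837402344) z plane [-8.10000e-03 -1.59000e-02  3.23365e+01]
```

View pics/w4.png

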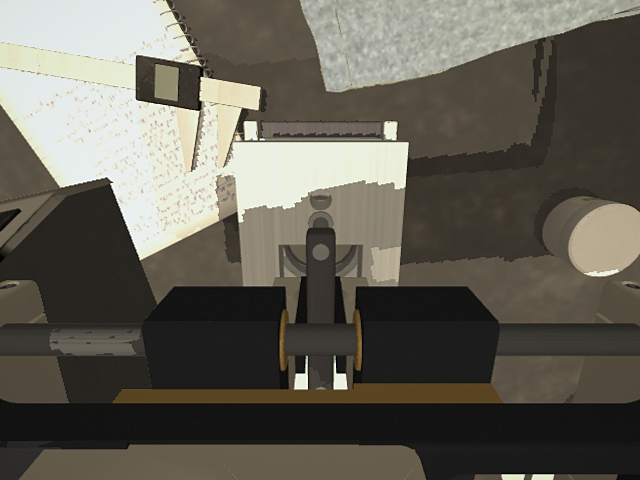

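Wrist view: plate covers the lower half, plate edge centre at px 321, rail ends (250,130)/(390,130) centred at 320, hole at (320,200); alignment is good. Descend to just above the tips.

>>> drive_tool(xyz=[[0,0,10],[0,0,10],[0,0,10],[0,0,5],[0,0,0]], twist=[0,0,0,0,0], gripper=[1,1,1,1,1])

```text
time: 8.63
tool_pos: [448.8, -251.3, 113.9]
eef_rot: [[-0.977, 0.211, -0.003], [0.211, 0.977, 0.001], [0.003, 0.0, -1.0]]
force: [-0.9, 0.5, -5.2]
grip_width: 12.0
grip_force: 30.0
```

>>> drive_tool(xyz=[[0,0,0],[0,0,0],[0,0,0]], twist=[0,0,0], gripper=[1,1,1])

```text
time: 8.88
tool_pos: [450.3, -251.7, 116.1]
eef_rot: [[-0.977, 0.211, 0.001], [0.211, 0.977, -0.0], [-0.001, -0.0, -1.0]]
force: [0.4, -1.0, -5.9]
grip_width: 11.6
grip_force: 30.0
```

```bash
python3 fr.py w5
python3 - <<'E'
import cv2
from h import *
w=cv2.imread('pics/w5.png')[120:300,220:420]; w=cv2.resize(w,None,fx=3,fy=3,interpolation=cv2.INTER_CUBIC)
f=cam('scene'); s=f['img'][...,::-1]; cv2.imwrite('pics/s5.png',s)
cv2.imwrite('pics/w5c.png',np.clip(w.astype(float)*1.2,0,255).astype(np.uint8))
E
```

```text
8.9333 [ 450.2518755  -251.62851445  116.04085305] [[-0.9775, 0.211, 0.0009], [0.211, 0.9775, -0.0002], [-0.001, -0.0, -1.0]] [ 0.40559762  0.92019453 -4.61793468] 11.903543302170442 29.998860955238342
plate in tool 19721 ((35.66238021850586, 0.6919364929199219), (84.57742309570312, 75.93122100830078), 89.9643325805664) z plane [-1.00000e-03  1.50000e-03  3.10502e+01]
plate in tool 225 ((-58.71551513671875, -10.994699478149414), (23.815650939941406, 7.252125263214111), 0.7107183933258057) z plane [-2.1700e-02  1.4600e-02  2.9917e+01]
plate in tool 226 ((-59.16315460205078, 12.104660034179688), (7.246514320373535, 22.752119064331055), 89.31121063232422) z plane [-1.27000e-02 -2.57000e-02  3.07881e+01]
```

View pics/w5c.png

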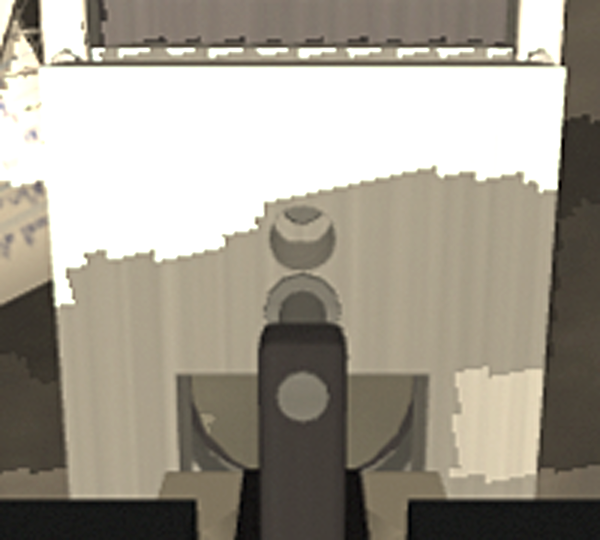

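Close-up: hole at (302,237) in the crop with the pin tip (dark, lower edge at row 222) seen through it, laterally centred but about 8 px short of where geometry puts an aligned pin. So shift about +1.5 mm tool x and feel downward.

>>> drive_tool(xyz=[[1.5,0,1],[0,0,1],[0,0,1],[0,0,1],[0,0,0]], twist=[0,0,0,0,0], gripper=[1,1,1,1,1])

```text
time: 9.4
tool_pos: [448.3, -251.2, 111.3]
eef_rot: [[-0.977, 0.211, -0.0], [0.211, 0.977, 0.0], [0.0, 0.0, -1.0]]
force: [0.7, -0.2, -5.5]
grip_width: 11.6
grip_force: 30.0
```

>>> drive_tool(xyz=[[0,0,1],[0,0,1],[0,0,0]], twist=[0,0,0], gripper=[1,1,1])

```text
time: 9.65
tool_pos: [448.3, -251.2, 109.3]
eef_rot: [[-0.977, 0.211, -0.0], [0.211, 0.977, 0.0], [0.0, 0.0, -1.0]]
force: [-0.1, 0.7, -5.1]
grip_width: 11.5
grip_force: 30.0
```

>>> drive_tool(xyz=[[0,0,1],[0,0,0]], twist=[0,0], gripper=[1,1])

```text
time: 9.82
tool_pos: [448.3, -251.2, 108.4]
eef_rot: [[-0.977, 0.211, -0.0], [0.211, 0.977, 0.0], [0.0, 0.0, -1.0]]
force: [0.3, -0.2, -5.7]
grip_width: 11.8
grip_force: 30.0
```

>>> drive_tool(xyz=[[0,0,1],[0,0,0]], twist=[0,0], gripper=[1,1])

```text
time: 9.98
tool_pos: [448.3, -251.2, 107.4]
eef_rot: [[-0.977, 0.211, -0.0], [0.211, 0.977, 0.0], [0.0, 0.0, -1.0]]
force: [-0.4, -0.4, -5.4]
grip_width: 11.9
grip_force: 30.0
```

>>> drive_tool(xyz=[[0,0,1],[0,0,0]], twist=[0,0], gripper=[1,1])

```text
time: 10.15
tool_pos: [448.3, -251.2, 106.4]
eef_rot: [[-0.977, 0.211, -0.0], [0.211, 0.977, 0.0], [0.0, 0.0, -1.0]]
force: [0.3, 0.5, -5.2]
grip_width: 11.3
grip_force: 30.0
```

>>> drive_tool(xyz=[[0,0,1],[0,0,0]], twist=[0,0], gripper=[1,1])

```text
time: 10.32
tool_pos: [448.3, -251.2, 105.4]
eef_rot: [[-0.977, 0.211, -0.0], [0.211, 0.977, 0.0], [0.0, 0.0, -1.0]]
force: [0.6, 0.2, -5.9]
grip_width: 11.5
grip_force: 30.0
```

>>> drive_tool(xyz=[[0,0,1],[0,0,0]], twist=[0,0], gripper=[1,1])

```text
time: 10.48
tool_pos: [448.3, -251.2, 104.4]
eef_rot: [[-0.977, 0.211, -0.0], [0.211, 0.977, 0.0], [0.0, 0.0, -1.0]]
force: [0.3, 0.3, -5.8]
grip_width: 11.5
grip_force: 30.0
```

>>> drive_tool(xyz=[[0,0,1],[0,0,1],[0,0,0]], twist=[0,0,0], gripper=[1,1,1])

```text
time: 10.73
tool_pos: [448.3, -251.2, 102.3]
eef_rot: [[-0.977, 0.211, -0.0], [0.211, 0.977, 0.0], [0.0, 0.0, -1.0]]
force: [0.9, -0.0, -5.5]
grip_width: 12.0
grip_force: 30.0
```

>>> drive_tool(xyz=[[0,0,1],[0,0,0],[0,0,0]], twist=[0,0,0], gripper=[1,1,1])

```text
time: 10.98
tool_pos: [448.4, -251.2, 101.5]
eef_rot: [[-0.977, 0.211, -0.0], [0.211, 0.977, 0.0], [0.0, -0.0, -1.0]]
force: [-0.8, 0.1, -5.5]
grip_width: 11.8
grip_force: 30.0
```

```bash
python3 fr.py w6
python3 - <<'E'
import cv2
from h import *
f=cam('scene'); s=f['img'][...,::-1]
a=cv2.resize(s[290:430,340:540],(800,560),interpolation=cv2.INTER_CUBIC); cv2.imwrite('pics/s6.png',a)
E
```

```text
11.0333 [ 448.42008622 -251.21634563  101.54960396] [[-0.9775, 0.2111, -0.0], [0.2111, 0.9775, -0.0], [0.0, -0.0, -1.0]] [-0.07714967  0.34621227 -5.54905084] 11.611993560778261 29.998911023139954
plate in tool 19715 ((35.705902099609375, 0.5120315551757812), (75.99164581298828, 84.59530639648438), 0.07042495906352997) z plane [-1.30000e-03  1.70000e-03  3.11096e+01]
plate in tool 225 ((-58.50487518310547, -10.959476470947266), (23.25967788696289, 7.214927673339844), 1.0045779943466187) z plane [-3.03000e-02  2.70000e-02  2.96286e+01]
plate in tool 226 ((-59.03659439086914, 12.079202651977539), (7.240277290344238, 23.125335693359375), 89.186279296875) z plane [-4.60000e-03  2.21000e-02  3.07047e+01]
```

View pics/s6.png

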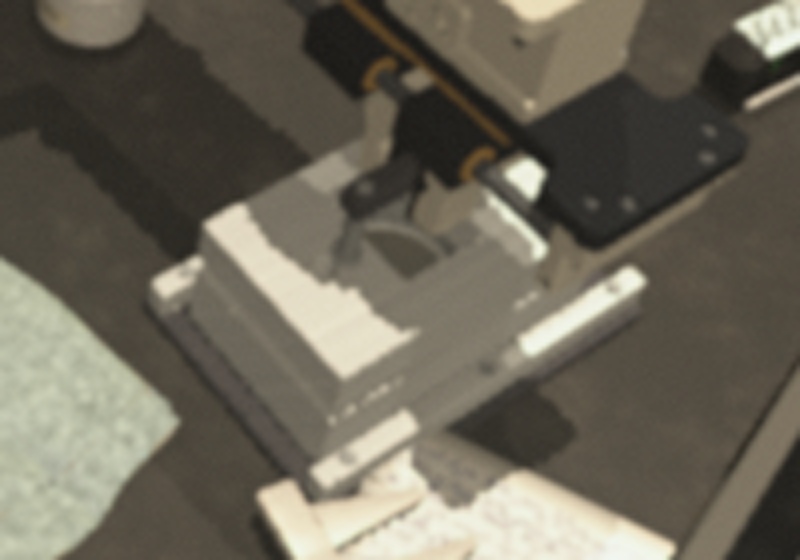

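The frame lies in line over the lower half, edges parallel, no pin showing on top; both pins are in (underside about 48 mm). Press on gently.

>>> drive_tool(xyz=[[0,0,0.7],[0,0,0.7],[0,0,0.7],[0,0,0]], twist=[0,0,0,0], gripper=[1,1,1,1])

```text
time: 11.42
tool_pos: [448.3, -251.2, 99.3]
eef_rot: [[-0.977, 0.211, -0.0], [0.211, 0.977, 0.0], [0.0, 0.0, -1.0]]
force: [-0.4, 0.6, -5.8]
grip_width: 11.6
grip_force: 30.0
```

>>> drive_tool(xyz=[[0,0,0.5],[0,0,0.5],[0,0,0]], twist=[0,0,0], gripper=[1,1,1])

```text
time: 11.67
tool_pos: [448.4, -251.3, 98.5]
eef_rot: [[-0.977, 0.211, 0.0], [0.211, 0.977, -0.0], [-0.0, -0.0, -1.0]]
force: [-0.9, 0.4, -3.8]
grip_width: 11.5
grip_force: 30.0
```

>>> drive_tool(xyz=[[0,0,0.5],[0,0,0.5],[0,0,0]], twist=[0,0,0], gripper=[1,1,1])

```text
time: 11.92
tool_pos: [448.6, -251.4, 98.4]
eef_rot: [[-0.978, 0.211, 0.001], [0.211, 0.978, -0.0], [-0.001, -0.0, -1.0]]
force: [-3.0, 1.9, 5.8]
grip_width: 11.5
grip_force: 30.0
```

>>> drive_tool(xyz=[[0,0,0.5],[0,0,0.5],[0,0,0]], twist=[0,0,0], gripper=[1,1,1])

```text
time: 12.17
tool_pos: [448.6, -251.4, 97.6]
eef_rot: [[-0.978, 0.211, 0.001], [0.211, 0.978, -0.001], [-0.001, -0.0, -1.0]]
force: [-3.1, 2.4, 8.8]
grip_width: 11.3
grip_force: 30.0
```

>>> drive_tool(xyz=[[0,0,0.5],[0,0,0.5],[0,0,0.5]], twist=[0,0,0], gripper=[1,1,1])

```text
time: 12.42
tool_pos: [448.6, -251.4, 96.3]
eef_rot: [[-0.978, 0.211, 0.001], [0.211, 0.978, -0.001], [-0.001, -0.0, -1.0]]
force: [-5.2, 3.3, 10.3]
grip_width: 11.8
grip_force: 30.0
```

>>> drive_tool(xyz=[[0,0,0.5],[0,0,0.5],[0,0,0.5]], twist=[0,0,0], gripper=[1,1,1])

```text
time: 12.67
tool_pos: [448.7, -251.4, 94.8]
eef_rot: [[-0.978, 0.211, 0.001], [0.211, 0.978, -0.001], [-0.001, -0.0, -1.0]]
force: [-4.4, 1.9, 10.4]
grip_width: 11.8
grip_force: 30.0
```

>>> drive_tool(xyz=[[0,0,0.5],[0,0,0.5],[0,0,0.3]], twist=[0,0,0], gripper=[1,1,1])

```text
time: 12.92
tool_pos: [448.6, -251.4, 93.4]
eef_rot: [[-0.978, 0.211, 0.001], [0.211, 0.978, -0.001], [-0.001, -0.0, -1.0]]
force: [-4.2, 2.3, 9.9]
grip_width: 11.7
grip_force: 30.0
```

>>> drive_tool(xyz=[[0,0,0.4],[0,0,0.4],[0,0,0]], twist=[0,0,0], gripper=[1,1,1])

```text
time: 13.17
tool_pos: [448.6, -251.4, 92.6]
eef_rot: [[-0.978, 0.211, 0.001], [0.211, 0.978, -0.001], [-0.001, -0.0, -1.0]]
force: [-4.5, 2.6, 8.6]
grip_width: 11.6
grip_force: 30.0
```

>>> drive_tool(xyz=[[0,0,0.4],[0,0,0]], twist=[0,0], gripper=[1,1])

```text
time: 13.33
tool_pos: [448.5, -251.4, 92.4]
eef_rot: [[-0.978, 0.211, 0.001], [0.211, 0.978, -0.001], [-0.001, -0.0, -1.0]]
force: [-5.2, 3.6, 11.9]
grip_width: 11.7
grip_force: 30.0
```

>>> drive_tool(xyz=[[0,0,0.4],[0,0,0]], twist=[0,0], gripper=[1,1])

```text
time: 13.5
tool_pos: [448.5, -251.4, 92.4]
eef_rot: [[-0.978, 0.21, 0.001], [0.21, 0.978, -0.001], [-0.001, -0.0, -1.0]]
force: [-8.0, 4.2, 16.6]
grip_width: 11.7
grip_force: 30.0
```

>>> drive_tool(xyz=[[0,0,0.4],[0,0,0]], twist=[0,0], gripper=[1,1])

```text
time: 13.67
tool_pos: [448.5, -251.4, 92.4]
eef_rot: [[-0.978, 0.21, 0.001], [0.21, 0.978, -0.001], [-0.001, -0.001, -1.0]]
force: [-8.9, 6.2, 20.9]
grip_width: 11.9
grip_force: 30.0
```

>>> drive_tool(xyz=[[0,0,0.3],[0,0,0]], twist=[0,0], gripper=[1,1])

```text
time: 13.83
tool_pos: [448.5, -251.4, 92.4]
eef_rot: [[-0.978, 0.21, 0.001], [0.21, 0.978, -0.001], [-0.001, -0.001, -1.0]]
force: [-9.2, 5.9, 24.6]
grip_width: 11.5
grip_force: 30.0
```

```bash
python3 fr.py w7
```

```text
13.8833 [ 448.5068274  -251.37937842   92.38853452] [[-0.9777, 0.2102, 0.001], [0.2102, 0.9777, -0.0009], [-0.0012, -0.0006, -1.0]] [-9.26340652  6.05977305 23.27498785] 11.687386001645907 30.00292181968689
plate in tool 19969 ((35.70242691040039, 0.6722640991210938), (75.93836975097656, 84.50115203857422), 0.06547873467206955) z plane [-1.70000e-03 -6.00000e-04  3.10278e+01]
plate in tool 227 ((-58.43222427368164, -10.255982398986816), (23.813024520874023, 7.723666667938232), 6.0070085525512695) z plane [-1.63000e-02  1.00000e-03  3.00894e+01]
plate in tool 225 ((-58.41751480102539, 12.337467193603516), (7.801978588104248, 23.55608367919922), 88.92156219482422) z plane [-8.70000e-03 -5.00000e-04  3.05879e+01]
```

Hard stop at 6.2 mm, plate still level and not slipped: flush. Relieve the load, release, withdraw.

>>> drive_tool(xyz=[[0,0,-0.6],[0,0,-0.6],[0,0,-0.6],[0,0,0]], twist=[0,0,0,0], gripper=[1,1,1,1])

```text
time: 14.22
tool_pos: [448.5, -251.3, 92.4]
eef_rot: [[-0.978, 0.211, 0.0], [0.211, 0.978, -0.0], [-0.001, -0.0, -1.0]]
force: [-4.0, 2.1, 9.0]
grip_width: 11.5
grip_force: 30.0
```

>>> drive_tool(xyz=[[0,0,0],[0,0,0],[0,0,0],[0,0,0],[0,0,0]], twist=[0,0,0,0,0], gripper=[0.5,0.5,0.5,0.5,0.5])

```text
time: 14.63
tool_pos: [448.6, -251.3, 91.6]
eef_rot: [[-0.977, 0.211, 0.0], [0.211, 0.977, -0.0], [-0.0, -0.0, -1.0]]
force: [-0.1, -0.4, 0.0]
grip_width: 39.1
grip_force: 0.0
```

>>> drive_tool(xyz=[[0,0,0],[0,0,0],[0,0,0],[0,0,0],[0,0,0]], twist=[0,0,0,0,0], gripper=[0.5,0.5,0.5,0.5,0.5])

```text
time: 15.05
tool_pos: [448.4, -251.2, 91.6]
eef_rot: [[-0.977, 0.211, -0.0], [0.211, 0.977, -0.0], [0.0, -0.0, -1.0]]
force: [-0.1, -0.1, 0.5]
grip_width: 43.7
grip_force: 0.0
```

>>> drive_tool(xyz=[[0,0,-15],[0,0,-35],[0,0,-40],[0,0,-40],[0,0,-40]], twist=[0,0,0,0,0], gripper=[0.5,0.5,0.5,0.5,0.5])

```text
time: 15.47
tool_pos: [447.9, -251.1, 263.6]
eef_rot: [[-0.977, 0.211, -0.0], [0.211, 0.977, 0.0], [0.0, -0.0, -1.0]]
force: [1.5, -0.6, -1.4]
grip_width: 43.9
grip_force: 0.0
```

>>> drive_tool(xyz=[[0,0,-30],[0,0,0],[0,0,0],[0,0,0],[0,0,0]], twist=[0,0,0,0,0], gripper=[0.5,0.5,0.5,0.5,0.5])

```text
time: 15.88
tool_pos: [447.7, -251.0, 290.4]
eef_rot: [[-0.977, 0.211, -0.002], [0.211, 0.977, 0.001], [0.002, 0.0, -1.0]]
force: [-0.4, -0.1, -0.8]
grip_width: 43.7
grip_force: 0.0
```

Run:
```python
from h import *
f=cam('wrist'); P=cloud(f);x,y,z=P[...,0],P[...,1],P[...,2]
cv2.imwrite('pics/w8.png',f['img'][...,::-1])
near=np.hypot(x-449,y+251)<120
for nm,lo,hi in (('rail',21,27),('plate',50,75),('bar',92,112)):
    m=(near&(z>lo)&(z<hi)).astype(np.uint8);k,l,st,c=cv2.connectedComponentsWithStats(m)
    for i in range(1,k):
        if st[i,4]>200:
            q=P[l==i]; A=np.c_[q[:,:2]-[449,-251],np.ones(len(q))]; co=np.linalg.lstsq(A,q[:,2],rcond=None)[0]
            print(nm,st[i,4],np.round(np.median(q,0),1),cv2.minAreaRect(q[:,:2].astype(np.float32)),co.round(3))
```

```text
rail 429 [ 346.9 -295.6   21.8] ((351.9510498046875, -297.3887634277344), (23.70101547241211, 64.16981506347656), 43.138973236083984) [3.0000e-03 7.0000e-03 2.2492e+01]
rail 1216 [ 435.4 -299.8   23.4] ((444.4766540527344, -301.924560546875), (10.082079887390137, 182.0557861328125), 77.61959838867188) [3.0000e-03 1.9000e-02 2.4421e+01]
rail 1233 [ 456.6 -200.1   23.5] ((466.1249084472656, -201.95497131347656), (10.016548156738281, 181.96226501464844), 77.69185638427734) [-4.0000e-03 -1.4000e-02  2.4212e+01]
rail 569 [ 550.8 -273.5   24.9] ((555.1233520507812, -273.39532470703125), (59.52549362182617, 22.723777770996094), 78.05467987060547) [ 2.3000e-02 -5.0000e-03  2.2239e+01]
plate 8475 [ 435.3 -248.1   61.4] ((448.88372802734375, -250.5830535888672), (84.1993408203125, 147.40135192871094), 77.78326416015625) [-1.0000e-03  1.0000e-03  6.1327e+01]
bar 1013 [ 445.3 -250.   103.3] ((448.1026306152344, -250.68365478515625), (11.472168922424316, 81.06301879882812), 78.03263854980469) [ 4.00000e-03 -2.00000e-03  1.03319e+02]
```

View pics/w8.png

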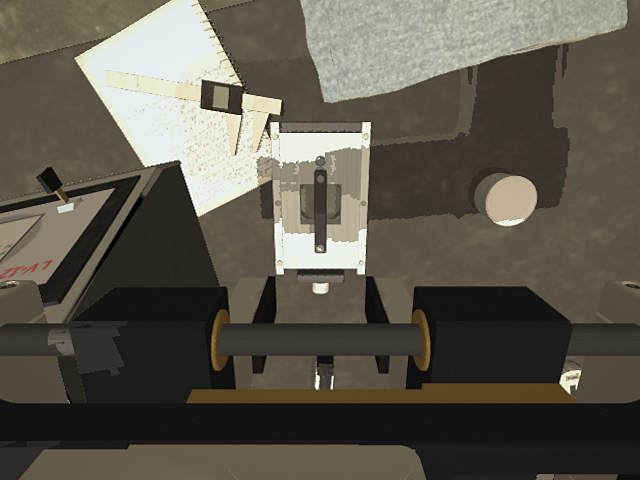

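The frame sits level and in line between the rails at (320,200), with the bar top measured at 103.3 mm (104 expected when home) and the plate top at 61.4 (62 expected). The tin at (505,198) has not moved.

```bash
python3 -c "
from cell import manip
print(manip.job_done())"
```

```text
the job is handed in; nothing more can be done
None
```

The frame hangs on both pins, pressed flush with the ring pushed in at no more than about 30 N, and is released; the tin has not moved, I never went near the stone or tubes, and I handed the job in at about 16 s (no verdict was returned).

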